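# Pulse-mix the tall jar on the press-to-run mixer

## Robot

A 6-joint arm with a two-finger parallel gripper is mounted at the origin on the work surface; the furniture and walls round the work are solid. World frame = base frame: x ahead of the robot, y to its left, z up, the work surface at z = 0. Lengths are in mm, angles in rad, forces in N, time in s.
With the tool pointing down it reaches from about 300 to 775 mm from the base axis. Payload 14.6 kg.
Tool frame: the origin (TCP) lies between the finger pads; the fingertips stand 19 mm ahead of it and the grasp point (between the pads) is the TCP; z points along the fingers, y is the line along which they close (so a half turn about z gives the same grasp; the last joint's range is limited). The gripper opens to 94 mm and grips with 3 to 60 N. Pads are 16 mm wide; open, the fingers measure 119 mm over their backs; the gripper's body (75 mm by 177 mm) begins 78 mm behind the grasp point.
Start: joints at [-1.24, 0.3, 1.521, -0, 1.321, -0.067], TCP at [213.057, -507.046, 224.446] pointing down, gripper open.
Joint ranges: [-3.03, 3.03], [-0.79, 2.21], [0.23, 2.52], [-1.04, 4.18], [0, 3.07], [-2.55, 2.55]. Speed limits (rad/s): [2.22, 2.22, 2.57, 3.14, 3.14, 3.14].

## Interface

Orientations are given as [roll, pitch, yaw] about the fixed x, y, z axes, in that order (R = Rz(yaw) Ry(pitch) Rx(roll)).
In Python, from cell import monitor, imaging, job, find_in, trace gives the robot as it stands. The module is installed in compiled form; this text tells all that it offers.
- The arm moves only by the tool arm_command, never from a script. Its argument "steps" is a list of rows, each a list of 5 numbers: the opening, from 0 (shut) to 1 (fully open), then the shift along the tool's x, y, z in mm, then the turn about the tool's z in degrees. In form: [[gripper, dx, dy, dz, turn], ...]. A call has 1 to 20 rows; each row is the pose to reach, as a shift and turn from the pose commanded when the call began, along the tool's axes at that moment; what a row does not reach only later rows make up. A row lasts 1/8 s, in which the tool goes at most 62.5 mm and 10.7 degrees, less where a joint would pass 70% of its speed; a pose out of reach is approached as far as the arm can. A call with a gripper value outside its range is refused whole. The fingers move at their own pace and stop on an object; "force" is the grip in N (left out, the last holds). Time passes only in rows, so rows that repeat a pose let the fingers close. It gives the time, the measured TCP pose, the force, the opening and the grip force at its end, in the units of the state.
- monitor.read_state(): the state, without advancing time (a new reading comes with each control period).
- imaging.camera(name): name is "side" or "top"; returns a dict with "img" (400x640x3 uint8, red, green, blue), "mtx" (3x3 intrinsics, pixels), "view" (4x4, takes a point from world to camera coordinates). Camera axes: x right, y down, z forward; pixel columns grow to the right and rows downward; lengths in mm; the calibration is good to about 2 mm. A picture is of the moment at which its call begins. There is no depth.
- job.sign_off(): hands the job in; it is judged then, once.
Trained networks look in a picture, given as the dict that the camera call returned (one of the last four; its "shot" number tells which), for a name from the list of things; names that differ only in an ending like _2 or _b are one class to them, and where a whole thing is asked for, a point or a joint stands for the part that bears it (a point fixed in the world has none). Each returns a list of dicts, best first, with "p" (0 to 1); they miss things now and then, are a little off and sometimes report something else, mostly with a low value. They report only what shows in the picture. A call takes as long as a camera call.
- find_in(picture, target): "rect" ([centre column, centre row, width, height] in pixels, round what is visible of it).
- trace(picture, target): "region" (400x640 bool, what is visible of it) and "rect" ([centre column, centre row, width, height] in pixels, round what is visible of it).
The state is a dict: "clock": time; "joints": joint angles; "qd": joint speeds; "effort": joint torques, N m; "eef_pos": TCP position; "eef_rot": TCP orientation; "wrist_force": force on the tool from outside, world axes, zero at the start; "moment": the same for the moment, N m; "finger_gap": finger opening in mm; "finger_force": force on a finger pad.
Only numpy, scipy, OpenCV 4.12 (cv2) and the standard library are available. Lean on these libraries where they do the work, as an engineer would, in place of code of your own. Each camera call takes 0.05 s, during which the arm holds its last target. There are 200 camera calls.

## Task

Take the tall oblong jar out of the storage rack and, holding it upright, press it down on the mixer's sprung pad between the guide plates until the pad is fully down; keep it down for a good second, let the pad come all the way up, and press it fully down for a good second once more. Then stand the jar upright in the middle of the stack of wipes and let go. The guide plates and the rack partitions leave room for fingers on different sides of the jar, so put it down on the way and take it the other way round; leave everything else on the bench as it stands.

Things in the scene. Friction and masses are not known exactly. Their poses are not given: they have to be found in the camera images.
- tall_jar_mid (a point): Centre (half-way up) of the tall jar, the one to mix: oblong white plastic jar with flat black lid flush with its sides, 60 (its x) x 42 (its y) x 100 (z) mm, straight sides, 0.2 to 0.33 kg. z points up through the lid. It starts in one of the rack's three bays with its x along the rack's x. A half turn about z makes no difference.
- short_jar: Same kind of jar but only 70 mm tall, 60 x 42 mm in plan, in another bay of the rack; stays there. Origin at the centre of its underside.
- small_beaker: Glass beaker 45 mm across, 56 mm tall, in the third bay; stays there. Origin at the centre of its underside.
- jar_rack: Fixed grey rack, 72 (x) x 176 (y) x 106 (z) mm, origin under its centre. Floor 6 mm; four 6 mm partitions, 106 mm high, make three bays 50 mm wide centred at y = -56, 0, +56 mm, open at -x, +x and top. The tall jar's lid is level with the partition tops, 4 mm free each side in y: fingers fit only at its narrow end faces (60 mm apart, closing along the rack's x).
- pad_top (a point): Centre of the top face of the mixer's sprung black rubber pad (62 x 44 mm); 62 mm above the bench when up, sinks with the pad. Axes are the mixer's. The pad lies in a pocket 68 (x) x 50 (y) mm whose rim stands 6 mm above the raised pad: the jar goes in only with its x along this x (either way round), 4 mm free all round.
- mixer: Fixed grey mixer, 140 (x) x 110 (y) mm, housing 48 mm high; origin on the bench under the pad's centre. A metal guide plate, 36 mm wide in y, stands at each x end of the pocket (inner face 34 mm from centre), top flared outward to 45 mm from centre, 170 mm above the bench. So there fingers fit only on the jar's broad faces (42 mm apart, closing along y). Knob and rocker unused.
- mixer_pad (a joint): Pad travel in m: 0 up, 0.010 fully down (hard stop). The spring takes 5 N to start moving and 13 N fully down (the jar's own 2 to 3 N help but do not move it); it comes up by itself when the push is taken away.
- wipes: Fixed flat stack of white wipes, 110 x 109 mm, 15 mm high; origin at the centre of its underside on the bench. Its flat top carries the jar, also for changing the grip.
- wash_bottle: White wash bottle with red top and bent spout, 62 x 78 x 193 mm; bystander, origin under it.
- tape_roll: Roll of yellow tape lying flat, 70 mm across, 24 mm high; bystander, origin at its underside.
- torch: Black torch lying down, 22 mm thick, 106 mm long (along its y); bystander, origin at its underside.
- mask_box: Flat grey box, 68 x 67 x 17 mm; bystander, origin at its underside.
- slide_box: Brown and white cardboard box, 32 x 81 x 32 mm; bystander, origin at its underside.
- timer: White timer standing on edge, 20 x 68 x 62 mm; bystander, origin at its underside.

How it is judged (in metres and radians):
On the way, in this order (a step that is already met when the one before it is completed fails the run):
1. the held tall jar presses the pad fully down (value of joint mixer_pad above 0.0088 m and contact force between tall_jar and mixer_pad above 6 N and contact force between the fingers and tall_jar above 2 N and angle between tall_jar_mid's own z axis and vertical below 0.15 rad), for 0.7 s.
2. the pad has come up again (value of joint mixer_pad below 0.0015 m), for 0.1 s.
3. the held tall jar presses the pad fully down a second time (all of step 1), for 0.7 s.
At the end, for the whole second after the job is handed in: The tall jar stands upright (within 0.1 rad), released and at rest, on the stack of wipes with its centre within 30 mm of the stack's centre; the mixer pad is up; the other things are where they were (within 30 mm) (z of tall_jar_mid in the frame of wipes between 0.06 and 0.07 m and horizontal distance between tall_jar_mid and wipes below 0.03 m and angle between tall_jar_mid's own z axis and vertical below 0.1 rad and linear speed of tall_jar below 0.02 m/s and value of joint mixer_pad below 0.0015 m); the robot touches nothing.
It fails at once if a bystander, the short jar or the small beaker moved more than 30 mm or tipped over (distance of any of short_jar, small_beaker, wash_bottle, tape_roll, torch, mask_box, timer, slide_box from where it was at the start of the episode above 0.03 m or angle between any of wash_bottle, timer, short_jar, small_beaker's own z axis and vertical above 0.5 rad).
It also fails if it takes over 72 s, if anything falls off the work surface, if the arm or the gripper's body presses on something with over 40 N, if the wrist force passes 120 N, or if a joint passes its speed limit or range.

## Working session

There is one attempt and no reset: what is moved stays moved. The work goes in short steps, Python scripts to look and compute and a tool call to move; the robot and the scene stay as the last step left them, time stands still between calls to the robot, and variables do not carry over. Pictures are saved under pics/ and viewed, at most 10 in all, crops included, and the job is handed in when it is done.

Besides the shell and the picture viewer there is one more tool, called in YAML: its name, and indented under it one key for each argument. arm_command: Moves the arm, as the interface text tells. Its arguments: {"type":"object","properties":{"steps":{"type":"array","items":{"type":"array","items":{"type":"number"}}},"force":{"type":"number"}},"required":["steps"]}

```bash
mkdir -p pics; cat > h.py <<'E'
import numpy as np, cv2
from cell import monitor, imaging, job, find_in, trace
def snap(n,f):
    c=imaging.camera(n); cv2.imwrite('pics/'+f,c['img'][:,:,::-1]); return c
def proj(c,P):
    P=np.atleast_2d(P); q=(c['view'][:3,:3]@P.T).T+c['view'][:3,3]; q=q@c['mtx'].T; return q[:,:2]/q[:,2:]
def atz(c,uv,z):
    R=c['view'][:3,:3];t=c['view'][:3,3]; o=-R.T@t
    d=R.T@np.linalg.inv(c['mtx'])@np.array([uv[0],uv[1],1.]); return o+d*(z-o[2])/d[2]
E
python3 - <<'E'
from h import *
print(monitor.read_state())
for n in('top','side'):
    c=snap(n,n+'0.png'); R=c['view'][:3,:3]; print(n,-R.T@c['view'][:3,3],R.round(2).tolist(),c['mtx'].tolist())
    for t in('tall_jar_mid','short_jar','small_beaker','jar_rack','pad_top','mixer','wipes','wash_bottle'):
        for f in trace(c,t)[:2]:
            m=f['region'].astype(np.uint8); r=cv2.minAreaRect(cv2.findNonZero(m)); print(t,round(f['p'],2),np.round(f['rect']),np.round(r[0]),np.round(r[1]),round(r[2],1), atz(c,f['rect'][:2],50 if t!='wipes' else 15).round(0))
E
```

```text
{'clock': 0.0, 'joints': array([-1.23960033e+00,  3.00470917e-01,  1.52162413e+00,  1.21977412e-05,
        1.32063647e+00, -6.65982150e-02]), 'qd': array([ 0.00102934, -0.00067559, -0.00046331, -0.00206596,  0.00073278,
       -0.00205744]), 'effort': array([-6.75796782e-04, -5.31808412e+01, -3.52740920e+01,  7.08032283e-02,
        2.43821600e-02, -1.43544225e-04]), 'eef_pos': array([ 212.98412565, -506.82467868,  223.86819059]), 'eef_rot': array([-3.14045710e+00, -8.75788672e-05,  3.97791137e-01]), 'wrist_force': array([-0.41701499, -0.88286192,  0.27554961]), 'moment': array([0.01930357, 0.00234084, 0.03489352]), 'finger_force': 0.0, 'finger_gap': 94.40540285019691}
top [ 337.12764935   78.75142431 1199.13327113] [[-0.1, -1.0, -0.0], [-0.97, 0.09, -0.2], [0.2, -0.02, -0.98]] [[455.19776288154156, 0.0, 316.29883260991426], [0.0, 455.19776288154156, 201.53226044930705], [0.0, 0.0, 1.0]]
tall_jar_mid 0.79 [322. 238.  22.  32.] [321. 238.] [28. 18.] 71.6 [480.  54.  50.]
short_jar 0.56 [281. 255.  23.  28.] [280. 254.] [27. 19.] 74.1 [446. 161.  50.]
small_beaker 0.75 [300. 248.  17.
[... 524 characters left out ...]
5, -0.76], [-0.01, 0.76, -0.65]] [[376.1143247369556, 0.0, 319.25465583954076], [0.0, 376.1143247369556, 201.67246039669772], [0.0, 0.0, 1.0]]
tall_jar_mid 0.52 [283. 192.  23.  17.] [281. 189.] [12. 25.] 82.4 [473. 107.  50.]
jar_rack 0.88 [282. 194.  39.  73.] [280. 192.] [74. 32.] 79.4 [470.  99.  50.]
jar_rack 0.53 [349. 230.  30.  10.] [346. 231.] [12. 27.] 90.0 [639. -31.  50.]
pad_top 0.65 [348. 231.  29.  15.] [346. 232.] [13. 27.] 90.0 [637. -34.  50.]
mixer 0.74 [346. 232.  68.  71.] [345. 230.] [71. 68.] 90.0 [632. -38.  50.]
wipes 0.75 [304. 168.  25.  28.] [301. 169.] [32. 24.] 7.6 [522. 266.  15.]
wash_bottle 0.94 [366. 169.  26.  55.] [363. 169.] [24. 57.] 6.3 [699. 213.  50.]
```

```bash
python3 - <<'E'
import cv2
a=cv2.imread('pics/top0.png')[130:290,200:420]; b=cv2.imread('pics/side0.png')[110:290,220:440]
cv2.imwrite('pics/a.png',cv2.resize(a,None,fx=3.6,fy=3.6,interpolation=cv2.INTER_CUBIC))
cv2.imwrite('pics/b.png',cv2.resize(b,None,fx=3.3,fy=3.3,interpolation=cv2.INTER_CUBIC))
E
```

```text
(no output)
```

View pics/a.png

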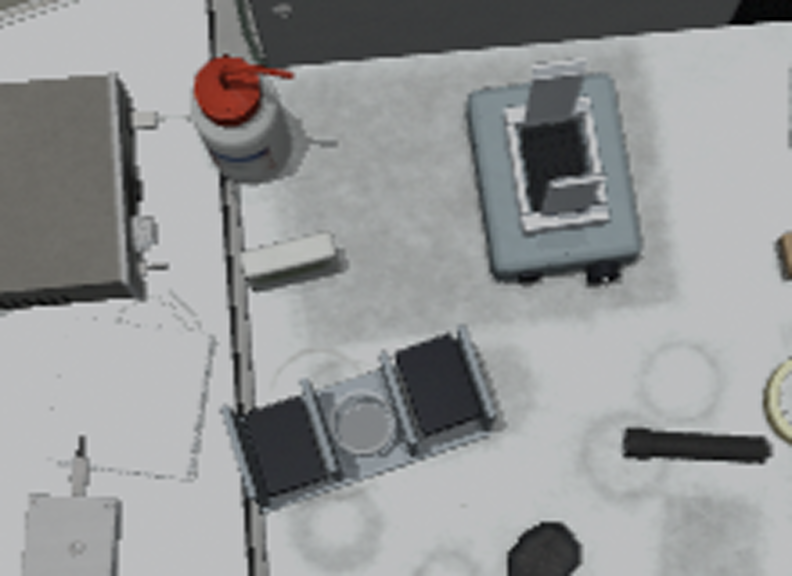

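View pics/b.png

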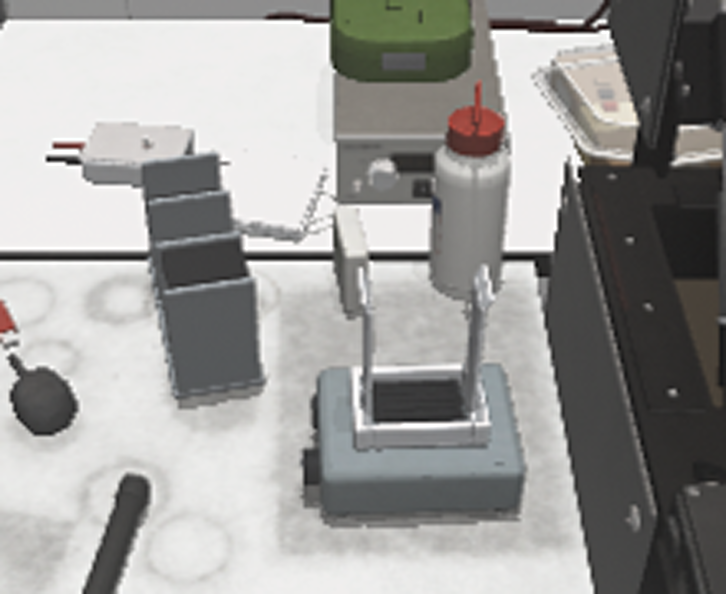

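The top picture shows the rack at about (300,247) with two dark lids at (321,238) and (281,255), and the beaker between them. The pad is at (354,175) and the wipes at (237,242). The side view shows a lid in the nearest bay, level with the partition tops, so the tall jar is in the bay nearest the mixer. Next I'll fit the models.

```bash
cat > fit.py <<'E'
from h import *
from scipy.optimize import minimize
def box(x0,x1,y0,y1,z0,z1): return np.array([[x,y,z] for x in(x0,x1) for y in(y0,y1) for z in(z0,z1)],float)
def mask(c,parts,p):
    x,y,a=p; R=np.array([[np.cos(a),-np.sin(a),0],[np.sin(a),np.cos(a),0],[0,0,1]]); m=np.zeros((1600,2560),np.uint8)
    for P in parts:
        uv=(proj(c,P@R.T+[x,y,0])+.5)*4
        cv2.fillConvexPoly(m,cv2.convexHull(np.round(uv*16).astype(np.int32)),1,shift=4)
    return m
def fit(views,parts,p0):
    T=[(c,cv2.resize(r.astype(np.uint8),(2560,1600),interpolation=cv2.INTER_NEAREST)) for c,r in views]
    def cost(q):
        p=[q[0],q[1],q[2]/100]; s=0
        for c,t in T: m=mask(c,parts,p); s+=1-(m&t).sum()/(m|t).sum()
        return s
    q0=np.array([p0[0],p0[1],p0[2]*100]);best=None
    for d in(0,10,-10):
        q=q0+[0,0,d]; S=np.vstack([q,q+[12,0,0],q+[0,12,0],q+[0,0,12]])
        r=minimize(cost,q,method='Nelder-Mead',options=dict(initial_simplex=S,xatol=.1,fatol=1e-4))
        if best is None or r.fun<best.fun: best=r
    return (best.x*[1,1,.01]).round(3),round(best.fun,3)
RACK=[box(-36,36,-88,88,0,6)]+[box(-36,36,y-3,y+3,0,106) for y in(-85,-28,28,85)]
HOLD=[box(-36,36,-88,88,0,106)]
MIX=[box(-70,70,-55,55,0,48),box(-40,40,-31,31,48,68)]+[box(min(s*34,s*47),max(s*34,s*47),-18,18,60,170) for s in(-1,1)]
def lid(z,hx=30,hy=21): return [box(-hx,hx,-hy,hy,z-.5,z)]
E
python3 - <<'E'
from fit import *
t=imaging.camera('top'); s=imaging.camera('side')
g=lambda c,n:trace(c,n)[0]['region']
V=lambda n:[(t,g(t,n)),(s,g(s,n))]
v=V('mixer'); print('mixer',fit(v,MIX,(630,-45,.1)),[fit([w],MIX,(630,-45,.1)) for w in v])
# mixer: pad in top only
print('pad z62',fit([(t,g(t,'pad_top'))],lid(62,31,22),(630,-45,.1)))
v=V('jar_rack'); u=[(t,v[0][1]|g(t,'tall_jar_mid')|g(t,'short_jar')|g(t,'small_beaker')),(s,v[1][1]|g(s,'tall_jar_mid'))]
print('rack',fit(u,HOLD,(460,105,.2)),[fit([w],HOLD,(460,105,.2)) for w in u])
for z in(76,106): print('tall lid',z,fit([(t,g(t,'tall_jar_mid'))],lid(z),(470,55,.2)),'short',fit([(t,g(t,'short_jar'))],lid(z),(440,155,.2)))
v=V('wipes');W=[box(-55,55,-54.5,54.5,0,15)]
print('wipes',fit(v[:1],W,(500,270,.1)), fit(v,W,(500,270,.1)))
for c in(t,s):
    for n in('timer','wash_bottle','slide_box','torch','mask_box','tape_roll'):
        f=find_in(c,n); print(n,[(round(k['p'],2),np.round(k['rect']),atz(c,k['rect'][:2],20).round()[:2]) for k in f[:1]])
E
```

```text
mixer (array([ 6.30797e+02, -4.54900e+01,  2.00000e-03]), np.float64(0.268)) [(array([ 6.28062e+02, -4.56710e+01,  1.20000e-02]), np.float64(0.082)), (array([ 6.31223e+02, -4.18790e+01, -7.00000e-03]), np.float64(0.18))]
pad z62 (array([ 6.3563e+02, -4.3426e+01,  5.0000e-02]), np.float64(0.355))
rack (array([4.64204e+02, 1.11718e+02, 1.96000e-01]), np.float64(0.392)) [(array([4.58537e+02, 1.10666e+02, 2.29000e-01]), np.float64(0.254)), (array([4.63911e+02, 1.11662e+02, 1.96000e-01]), np.float64(0.134))]
tall lid 76 (array([4.78667e+02, 5.69030e+01, 2.57000e-01]), np.float64(0.16)) short (array([4.46296e+02, 1.62567e+02, 2.38000e-01]), np.float64(0.119))
tall lid 106 (array([4.74767e+02, 5.70270e+01, 2.34000e-01]), np.float64(0.126)) short (array([4.43382e+02, 1.60568e+02, 2.25000e-01]), np.float64(0.088))
wipes (array([ 5.01409e+02,  2.79096e+02, -2.37000e-01]), np.float64(0.11)) (array([ 5.02044e+02,  2.78193e+02, -2.24000e-01]), np.float64(0.396))
timer [(0.55, array([280., 203.,  24.,  13.]), array([586., 154.]))]
wash_bottle [(0.88, array([268., 166.,  32.,  32.]), array([691., 177.]))]
slide_box [(0.6, array([432., 198.,  32.,  15.]), array([ 560., -248.]))]
torch [(0.6, array([393., 253.,  40.,   8.]), array([ 427., -127.]))]
mask_box [(0.94, array([434., 162.,  27.,  26.]), array([ 659., -267.]))]
tape_roll [(0.9, array([424., 243.,  30.,  29.]), array([ 445., -209.]))]
timer [(0.54, array([324., 188.,  11.,  29.]), array([581., 163.]))]
wash_bottle [(0.63, array([364., 171.,  25.,  53.]), array([699., 242.]))]
slide_box [(0.87, array([316., 321.,  18.,  41.]), array([ 565., -252.]))]
torch [(0.64, array([254., 276.,  23.,  44.]), array([ 428., -143.]))]
mask_box [(0.85, array([371., 333.,  36.,  34.]), array([ 671., -278.]))]
tape_roll [(0.75, array([260., 309.,  35.,  32.]), array([ 453., -226.]))]
```

```bash
cat > ov.py <<'E'
from fit import *
def wire(img,c,parts,p,k,off,col):
    x,y,a=p; R=np.array([[np.cos(a),-np.sin(a),0],[np.sin(a),np.cos(a),0],[0,0,1]])
    for P in parts:
        uv=((proj(c,P@R.T+[x,y,0])-off+.5)*k-.5)
        for i in range(8):
            for j in range(i):
                if (P[i]!=P[j]).sum()==1: cv2.line(img,*[tuple(int(v) for v in np.round(uv[q]*16)) for q in(i,j)],col,1,cv2.LINE_AA,4)
def over(c,off,size,k,items,f):
    im=cv2.resize(np.ascontiguousarray(c['img'][off[1]:off[1]+size[1],off[0]:off[0]+size[0],::-1]),None,fx=k,fy=k,interpolation=cv2.INTER_CUBIC)
    for parts,p,col in items: wire(im,c,parts,p,k,np.array(off),col)
    return im
PLT=lambda:[box(-34,34,-25,25,61,68)]+[np.array([[s*34,y,68] for y in(-18,18)]+[[s*45,y,170] for y in(-18,18)]+[[s*34,y,90] for y in(-18,18)]+[[s*45,y,170] for y in(-18,18)],float) for s in(-1,1)]
E
python3 - <<'E'
from ov import *
t=imaging.camera('top'); s=imaging.camera('side')
M=(630,-44,.01);K=(462,111,.225)
it=[([MIX[0]]+PLT(),M,(0,0,255)),(RACK,K,(0,200,0)),(lid(106),(474.7,56.4,.225),(0,255,255))]
a=over(t,(262,150),(130,120),4.6,it,''); b=over(s,(255,140),(130,130),4.6,it,'')
cv2.imwrite('pics/c.png',a);cv2.imwrite('pics/d.png',b)
E
```

```text
(no output)
```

View pics/c.png

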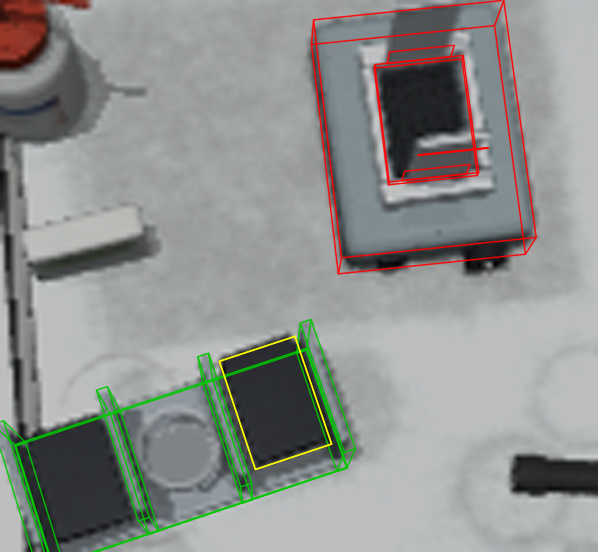

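View pics/d.png

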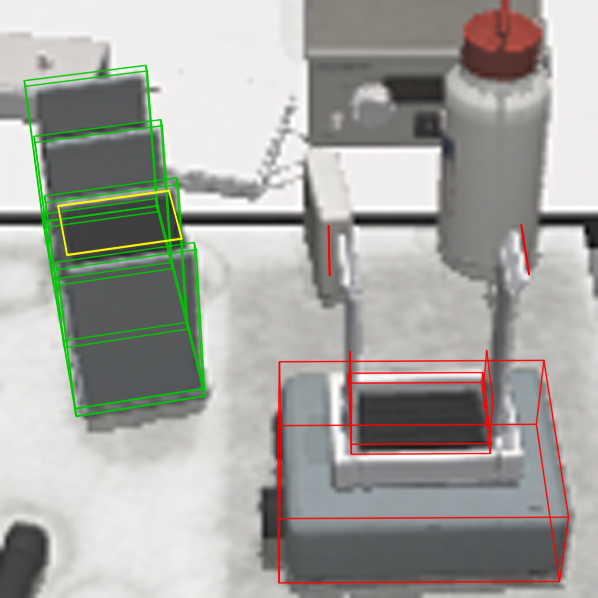

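arm_command:
  steps:
    - [1,460,-418,0,-80]
    - [1,460,-418,0,-80]
    - [1,460,-418,0,-80]
    - [1,460,-418,0,-80]
    - [1,460,-418,0,-80]
    - [1,460,-418,0,-80]
    - [1,460,-418,0,-80]
    - [1,460,-418,0,-80]
    - [1,460,-418,0,-80]
    - [1,460,-418,0,-80]
    - [1,460,-418,0,-80]
    - [1,460,-418,0,-80]
    - [1,460,-418,0,-80]
    - [1,460,-418,0,-80]
  force: 30

```text
clock: 4.2
eef_pos: [475.1, 55.6, 224.7]
eef_rot: [3.141, 0.0, 1.792]
wrist_force: [-0.3, -0.6, 0.5]
finger_gap: 94.2
finger_force: 0.0
```

```bash
python3 - <<'E'
from ov import *
st=monitor.read_state(); print(st['eef_pos'],st['eef_rot'],st['clock'])
t=imaging.camera('top'); s=imaging.camera('side')
def tri(a,b):
    A=[]
    for c,uv in((t,a),(s,b)):
        P=c['mtx']@c['view'][:3]; A+=[uv[0]*P[2]-P[0],uv[1]*P[2]-P[1]]
    v=np.linalg.svd(np.array(A)/np.linalg.norm(A,axis=1)[:,None]*1.)[2][-1]; return (v[:3]/v[3]).round()
print('hotplate',tri((233.3,211.4),(321.5,150.3)), atz(s,(322.4,172),0), )
M=(632,-43,.05)
it=[([box(-42,42,-33,33,48,68)]+PLT(),M,(0,0,255))]
a=over(t,(330,145),(50,62),8,it,''); b=over(s,(310,185),(50,62),8,it,'')
cv2.imwrite('pics/e.png',np.hstack([a,b]))
E
```

```text
[475.10457659  55.59617724 224.65738655] [3.14124225e+00 1.20958524e-04 1.79248401e+00] 4.2
hotplate [569. 270.  74.] [575.89159554 265.06965723   0.        ]
```

View pics/e.png

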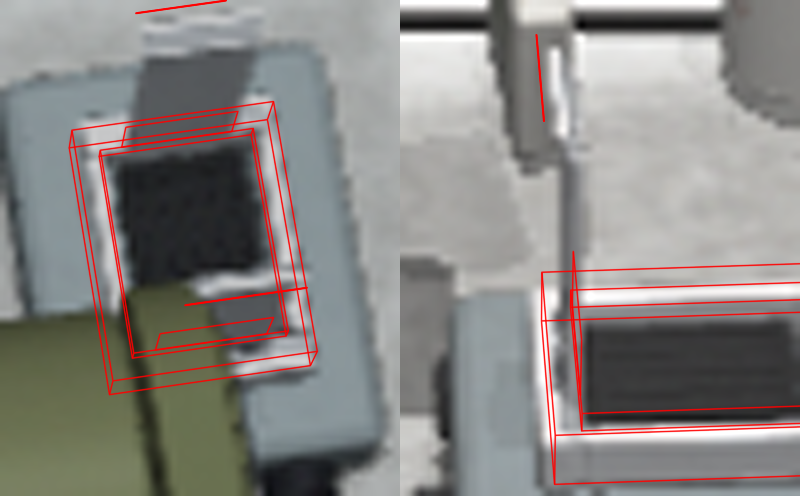

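arm_command:
  steps:
    - [1,1,0,40,0]
    - [1,1,0,90,0]
    - [1,1,0,130,0]
    - [1,1,0,149,0]
    - [1,1,0,149,0]
    - [0.4,1,0,149,0]
    - [0.4,1,0,149,0]
    - [0.4,1,0,149,0]
    - [0.4,1,0,149,0]
    - [0.4,1,0,149,0]
    - [0.4,1,0,149,0]
  force: 30

```text
clock: 5.68
eef_pos: [475.4, 57.5, 75.9]
eef_rot: [3.141, 0.0, 1.794]
wrist_force: [0.8, 0.8, 6.1]
finger_gap: 60.0
finger_force: 29.9
```

arm_command:
  steps:
    - [0.4,0,0,-15,0]
    - [0.4,0,0,-40,0]
    - [0.4,0,0,-80,0]
    - [0.4,0,0,-120,0]
    - [0.4,0,0,-140,0]
    - [0.4,0,0,-140,0]

```text
clock: 6.42
eef_pos: [475.2, 57.5, 216.9]
eef_rot: [3.139, 0.0, 1.794]
wrist_force: [0.6, -0.5, -3.7]
finger_gap: 59.8
finger_force: 29.9
```

```bash
python3 - <<'E'
from ov import *
t=imaging.camera('top'); s=imaging.camera('side')
print(monitor.read_state()['eef_pos'],monitor.read_state()['wrist_force'])
it=[(RACK,(462,111,.225),(0,200,0)),([box(-30,30,-21,21,139,239)],(475.4,57.5,.225),(0,0,255)),([box(-55,55,-54.5,54.5,0,15)],(502,278.5,-.23),(255,0,0))]
a=over(t,(200,180),(140,100),2.8,it,''); b=over(s,(240,90),(140,140),2.8,it,'')
h=max(a.shape[0],b.shape[0]); a=cv2.copyMakeBorder(a,0,h-a.shape[0],0,0,0)
cv2.imwrite('pics/f.png',np.hstack([a,b]))
E
```

```text
[474.51064482  57.47539485 214.74992467] [-0.10142435  0.73250393 -3.58780834]
```

View pics/f.png

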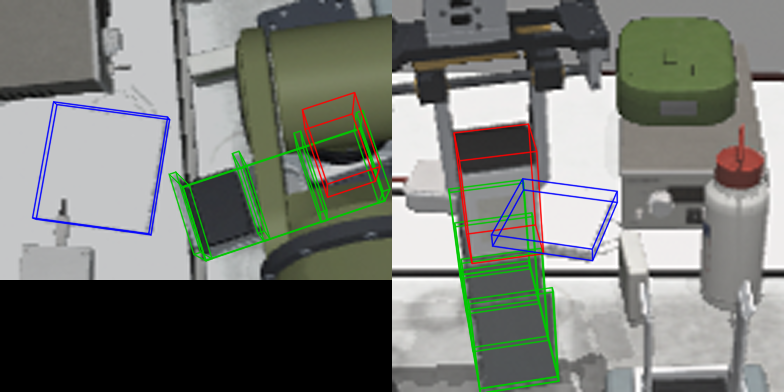

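The jar hangs upright in the grip at full height: its side outline matches the red wire from (455,130) to (545,262). The blue wire matches the wipes stack. Next I'll set the jar down on the wipes, a little short of the hotplate.

arm_command:
  steps:
    - [0.4,40,11,0,0]
    - [0.4,85,23,0,0]
    - [0.4,130,36,0,0]
    - [0.4,175,48,0,0]
    - [0.4,200,55,0,0]
    - [0.4,207,57,0,0]
    - [0.4,207,57,30,0]
    - [0.4,207,57,70,0]
    - [0.4,207,57,100,0]
    - [0.4,207,57,118,0]
    - [0.4,207,57,124,0]
    - [0.4,207,57,127,0]
    - [0.4,207,57,129,0]
    - [0.4,207,57,129,0]

```text
clock: 8.28
eef_pos: [484.9, 272.1, 86.9]
eef_rot: [3.141, -0.0, 1.794]
wrist_force: [-0.8, 0.2, -2.6]
finger_gap: 60.1
finger_force: 29.9
```

arm_command:
  steps:
    - [0.4,0,0,1,0]
    - [0.4,0,0,2,0]
    - [0.4,0,0,2,0]

```text
clock: 8.65
eef_pos: [484.9, 272.1, 85.2]
eef_rot: [3.141, -0.0, 1.794]
wrist_force: [-2.1, -0.7, 5.2]
finger_gap: 59.9
finger_force: 29.9
```

arm_command:
  steps:
    - [0.85,0,0,0,0]
    - [0.85,0,0,0,0]
    - [0.85,0,0,-2,0]
    - [0.85,0,0,-30,0]
    - [1,0,0,-65,0]
    - [1,0,0,-65,20]
    - [1,0,0,-65,45]
    - [1,0,0,-65,70]
    - [1,0,0,-65,90]
    - [1,0,0,-65,90]
    - [1,0,0,-65,90]
    - [1,0,0,-65,90]
    - [1,0,0,-65,90]
    - [1,0,0,-65,90]
    - [1,0,0,-65,90]

```text
clock: 10.52
eef_pos: [484.8, 272.0, 149.5]
eef_rot: [-3.142, -0.0, 0.224]
wrist_force: [-0.7, 0.1, -0.3]
finger_gap: 93.9
finger_force: 0.0
```

```bash
python3 - <<'E'
from ov import *
t=imaging.camera('top'); s=imaging.camera('side')
print(monitor.read_state()['eef_pos'],monitor.read_state()['wrist_force'])
it=[([box(-30,30,-21,21,15,115)],(484.9,272.1,.223),(0,0,255)),([box(-55,55,-54.5,54.5,0,15)],(502,278.5,-.23),(255,0,0))]
it2=[([box(-42,42,-33,33,48,68)]+PLT(),(632,-45,.05),(0,0,255))]
a=over(t,(330,145),(55,60),7,it2,''); b=over(s,(270,120),(60,60),7,it,'')
cv2.imwrite('pics/g.png',np.hstack([a,b]))
for c in(t,s):
  f=trace(c,'tall_jar_mid'); print([(round(k['p'],2),np.round(k['rect'])) for k in f[:2]], proj(c,[[484.9,272.1,115]]))
g=lambda c,n:trace(c,n)[0]['region']
v=[(t,g(t,'mixer')),(s,g(s,'mixer'))]
MX=[box(-70,70,-55,55,0,48),box(-42,42,-31.5,31.5,48,68)]+[np.vstack([box(min(q*34,q*36),max(q*34,q*36),-18,18,60,150),[[q*45,y,170] for y in(-18,18)]]) for q in(-1,1)]
print('mixer',fit(v,MX,(630,-45,.05)),[fit([w],MX,(630,-45,.05)) for w in v])
E
```

```text
[484.74510105 271.98850752 149.49804984] [ 0.32413262 -0.42941366  0.45573847]
[(0.41, array([354., 174.,  20.,  16.]))] [[231.16106791 240.91920881]]
[(0.97, array([292., 156.,  23.,  37.]))] [[290.40336916 137.90648034]]
mixer (array([ 6.30512e+02, -4.36580e+01,  4.60000e-02]), np.float64(0.208)) [(array([ 6.29256e+02, -4.41080e+01,  5.10000e-02]), np.float64(0.056)), (array([ 6.32489e+02, -3.85370e+01, -1.00000e-03]), np.float64(0.134))]
```

View pics/g.png

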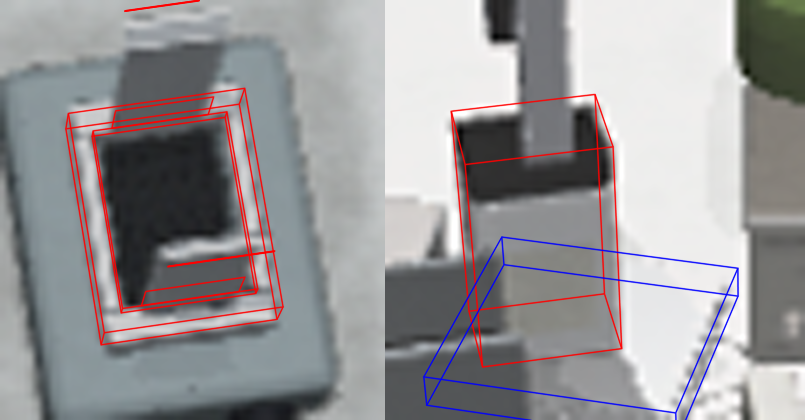

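The jar stands upright on the wipes at side crop (540,230), about one pixel below its wire, so the side camera is biased about 1 px. In the top view the collar wire fits the white collar well. Next I'll regrip the jar across its broad faces.

arm_command:
  steps:
    - [1,0,0,30,0]
    - [1,0,0,58,0]
    - [1,0,0,66,0]
    - [1,0,0,66,0]
    - [0.2,0,0,66,0]
    - [0.2,0,0,66,0]
    - [0.2,0,0,66,0]
    - [0.2,0,0,66,0]
    - [0.2,0,0,66,0]
    - [0.2,0,0,66,0]
    - [0.2,0,0,66,0]
  force: 45

```text
clock: 12.2
eef_pos: [484.8, 271.9, 83.5]
eef_rot: [3.141, -0.0, 0.223]
wrist_force: [0.5, -1.8, 1.7]
finger_gap: 41.7
finger_force: 44.9
```

arm_command:
  steps:
    - [0.2,0,0,-20,0]
    - [0.2,0,0,-60,0]
    - [0.2,0,0,-105,0]
    - [0.2,0,0,-145,0]
    - [0.2,0,0,-165,0]
    - [0.2,8,40,-165,2]
    - [0.2,18,85,-165,4]
    - [0.2,28,130,-165,6]
    - [0.2,38,175,-165,8]
    - [0.2,48,220,-165,9.9]
    - [0.2,57,265,-165,9.9]
    - [0.2,66,310,-165,9.9]
    - [0.2,72,335,-165,9.9]
    - [0.2,72.7,340.8,-165,9.9]
    - [0.2,72.7,340.8,-165,9.9]

```text
clock: 14.08
eef_pos: [630.9, -43.9, 248.0]
eef_rot: [-3.141, 0.001, 0.05]
wrist_force: [0.0, 1.0, -2.8]
finger_gap: 42.0
finger_force: 44.9
```

```bash
python3 - <<'E'
from ov import *
t=imaging.camera('top'); s=imaging.camera('side')
st=monitor.read_state(); p=st['eef_pos']; print(p,st['eef_rot'],st['wrist_force'])
it=[([box(-30,30,-21,21,p[2]-68.5,p[2]+31.5)],(p[0],p[1],.05),(0,200,0)),([box(-42,42,-33,33,48,68)]+PLT(),(631,-44.5,.05),(0,0,255))]
a=over(t,(310,130),(80,90),5,it,''); b=over(s,(305,140),(80,110),5,it,'')
h=max(a.shape[0],b.shape[0]); a=cv2.copyMakeBorder(a,0,h-a.shape[0],0,0,0)
cv2.imwrite('pics/i.png',np.hstack([a,b]))
for n in('tall_jar_mid','wipes'): print([(round(k['p'],2),np.round(k['rect'])) for k in trace(s,n)[:2]])
W=[box(-55,55,-54.5,54.5,0,15)]
print('wipes',[fit([(c,trace(c,'wipes')[0]['region'])],W,(500,270,-.23)) for c in (t,s)])
E
```

```text
[630.83058247 -43.27294776 248.4507048 ] [-3.14134297e+00  1.46487916e-04  5.13881729e-02] [-0.97228568  0.38162571 -3.1756515 ]
[(0.95, array([352., 175.,  30.,  50.])), (0.22, array([370., 175.,   9.,  37.]))]
[(0.92, array([304., 170.,  21.,  31.]))]
wipes [(array([ 5.00631e+02,  2.78804e+02, -2.11000e-01]), np.float64(0.067)), (array([ 5.03591e+02,  2.73604e+02, -1.46000e-01]), np.float64(0.318))]
```

View pics/i.png

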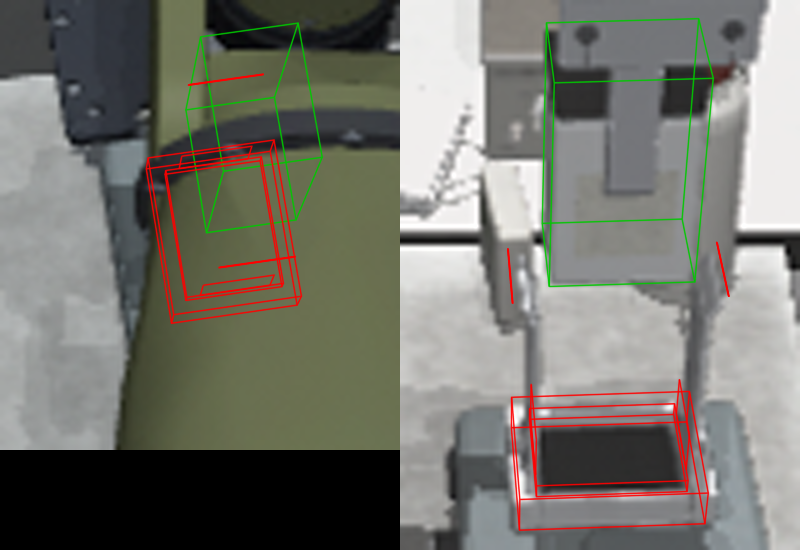

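arm_command:
  steps:
    - [0.2,0,1,20,0]
    - [0.2,0,1,45,0]
    - [0.2,0,1,70,0]
    - [0.2,0,1,90,0]
    - [0.2,0,1,102,0]
    - [0.2,0,1,106,0]
    - [0.2,0,1,106,0]

```text
clock: 15.25
eef_pos: [631.3, -45.2, 142.9]
eef_rot: [3.141, -0.001, 0.051]
wrist_force: [-0.3, 0.2, -2.4]
finger_gap: 41.6
finger_force: 44.9
```

```bash
python3 - <<'E'
from ov import *
t=imaging.camera('top'); s=imaging.camera('side')
st=monitor.read_state(); p=st['eef_pos']; print(p,st['eef_rot'],st['wrist_force'])
it=[([box(-30,30,-21,21,p[2]-68.5,p[2]+31.5)],(p[0],p[1],.05),(0,200,0))]
b=over(s,(320,175),(60,75),8,[],''); d=over(s,(320,175),(60,75),8,it,'')
cv2.imwrite('pics/j.png',np.hstack([b[:, :400],d[:,:400]]))
E
```

```text
[631.45266722 -45.25821425 143.26725039] [ 3.14139244e+00 -1.16624216e-03  5.05939769e-02] [-0.27550338 -0.1611304  -3.30201963]
```

View pics/j.png

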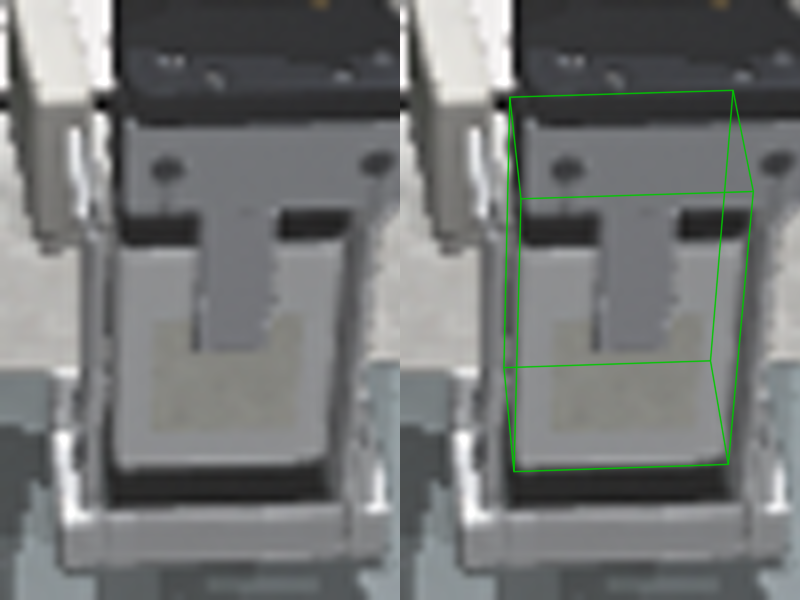

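```bash
python3 - <<'E'
from ov import *
s=imaging.camera('side'); t=imaging.camera('top'); g=s['img'].mean(2)
for r in range(228,250): print(r,g[r,338:345].mean().round(),g[r,346:354].mean().round(), end=' | ')
R=np.array([[np.cos(.05),-np.sin(.05)],[np.sin(.05),np.cos(.05)]])
def P(M,y,z): return proj(s,[[*(R@[-2,y]+M),z]])[0].round(2)
J=(631.4,-45.2)
print('\njar bottom front',P(J,-21,74.7))
for my in(-43,-45,-47,-49):
    M=(631.4,my); print(my,'inner rim',P(M,-25,68),'pad front edge up',P(M,-22,62),[ (w,P(M,-w,68),P(M,-w,48)) for w in(29,31,33)],'back inner',P(M,25,68))
E
```

```text
228 134.0 136.0 | 229 141.0 141.0 | 230 142.0 142.0 | 231 142.0 142.0 | 232 148.0 151.0 | 233 83.0 72.0 | 234 44.0 40.0 | 235 43.0 43.0 | 236 42.0 41.0 | 237 38.0 38.0 | 238 102.0 123.0 | 239 151.0 156.0 | 240 132.0 133.0 | 241 128.0 127.0 | 242 128.0 129.0 | 243 129.0 128.0 | 244 133.0 135.0 | 245 99.0 86.0 | 246 82.0 77.0 | 247 82.0 95.0 | 248 82.0 101.0 | 249 84.0 86.0 | 
jar bottom front [346.24 233.03]
-43 inner rim [346.24 235.7 ] pad front edge up [346.01 236.6 ] [(29, array([346.41, 236.99]), array([346.06, 243.13])), (31, array([346.5 , 237.64]), array([346.14, 243.78])), (33, array([346.58, 238.3 ]), array([346.23, 244.43]))] back inner [344.23 220.31]
-45 inner rim [346.28 236.35] pad front edge up [346.05 237.24] [(29, array([346.45, 237.64]), array([346.1 , 243.78])), (31, array([346.54, 238.3 ]), array([346.18, 244.43])), (33, array([346.62, 238.95]), array([346.27, 245.08]))] back inner [344.26 220.9 ]
-47 inner rim [346.32 237.  ] pad front edge up [346.09 237.89] [(29, array([346.49, 238.3 ]), array([346.14, 244.43])), (31, array([346.58, 238.95]), array([346.22, 245.09])), (33, array([346.67, 239.61]), array([346.31, 245.74]))] back inner [344.3  221.49]
-49 inner rim [346.36 237.65] pad front edge up [346.13 238.53] [(29, array([346.53, 238.95]), array([346.18, 245.09])), (31, array([346.62, 239.61]), array([346.26, 245.74])), (33, array([346.71, 240.27]), array([346.35, 246.4 ]))] back inner [344.33 222.09]
```

Both guide plates are at even gaps beside the jar: its bottom edge runs x 115–328, and the pocket runs 107–340 in the crop. In y, the side rows put the pocket 2 mm or more nearer the camera than the jar, so I'll shift and feel my way in.

arm_command:
  steps:
    - [0.2,0,1.8,0,0]
    - [0.2,0,1.8,3,0]
    - [0.2,0,1.8,6,0]
    - [0.2,0,1.8,8,0]
    - [0.2,0,1.8,9.5,0]
    - [0.2,0,1.8,9.5,0]

```text
clock: 16.2
eef_pos: [631.2, -47.0, 132.8]
eef_rot: [-3.142, 0.0, 0.051]
wrist_force: [-0.7, 0.7, -2.9]
finger_gap: 41.9
finger_force: 44.9
```

arm_command:
  steps:
    - [0.2,0,0,3,0]
    - [0.2,0,0,6,0]
    - [0.2,0,0,9,0]
    - [0.2,0,0,11,0]
    - [0.2,0,0,13,0]
    - [0.2,0,0,13,0]

```text
clock: 16.95
eef_pos: [631.5, -47.1, 120.9]
eef_rot: [3.141, -0.001, 0.051]
wrist_force: [-3.7, 1.3, 8.9]
finger_gap: 42.0
finger_force: 44.9
```

arm_command:
  steps:
    - [0.2,0,0,1,0]
    - [0.2,0,0,2,0]
    - [0.2,0,0,3,0]
    - [0.2,0,0,3,0]

```text
clock: 17.45
eef_pos: [631.8, -47.1, 120.0]
eef_rot: [3.141, -0.003, 0.051]
wrist_force: [-10.5, 1.0, 26.5]
finger_gap: 41.9
finger_force: 45.0
```

arm_command:
  steps:
    - [0.2,0,0,0,0]
    - [0.2,0,0,0,0]
    - [0.2,0,0,0,0]
    - [0.2,0,0,0,0]
    - [0.2,0,0,0,0]
    - [0.2,0,0,0,0]
    - [0.2,0,0,0,0]
    - [0.2,0,0,0,0]
    - [0.2,0,0,0,0]
    - [0.2,0,0,0,0]

```text
clock: 18.7
eef_pos: [631.8, -47.1, 120.1]
eef_rot: [3.141, -0.003, 0.051]
wrist_force: [-10.8, 1.1, 25.6]
finger_gap: 41.9
finger_force: 45.0
```

arm_command:
  steps:
    - [0.2,0,0,-6,0]
    - [0.2,0,0,-12,0]
    - [0.2,0,0,-17,0]
    - [0.2,0,0,-17,0]
    - [0.2,0,0,-17,0]
    - [0.2,0,0,-17,0]

```text
clock: 19.45
eef_pos: [631.1, -47.0, 133.5]
eef_rot: [-3.141, 0.001, 0.051]
wrist_force: [-0.2, -0.2, -3.2]
finger_gap: 42.1
finger_force: 45.0
```

arm_command:
  steps:
    - [0.2,0,0,4,0]
    - [0.2,0,0,8,0]
    - [0.2,0,0,12,0]
    - [0.2,0,0,14,0]
    - [0.2,0,0,16,0]
    - [0.2,0,0,17,0]
    - [0.2,0,0,17,0]
    - [0.2,0,0,17,0]
    - [0.2,0,0,17,0]
    - [0.2,0,0,17,0]
    - [0.2,0,0,17,0]
    - [0.2,0,0,17,0]
    - [0.2,0,0,17,0]
    - [0.2,0,0,17,0]
    - [0.2,0,0,17,0]
    - [0.2,0,0,17,0]
    - [0.2,0,0,17,0]

```text
clock: 21.58
eef_pos: [631.7, -47.1, 120.0]
eef_rot: [3.141, -0.002, 0.051]
wrist_force: [-11.4, 0.9, 26.8]
finger_gap: 41.6
finger_force: 45.0
```

arm_command:
  steps:
    - [0.2,0,0,-8,0]
    - [0.2,0,0,-20,0]
    - [0.2,0,0,-45,0]
    - [0.2,0,0,-75,0]
    - [0.2,0,0,-110,0]
    - [0.2,0,0,-132,0]
    - [0.2,0,0,-132,0]
    - [0.2,-13,-38,-132,-2]
    - [0.2,-28,-83,-132,-4]
    - [0.2,-43,-128,-132,-6]
    - [0.2,-58,-172,-132,-8]
    - [0.2,-73,-216,-132,-10]
    - [0.2,-88,-260,-132,-10]
    - [0.2,-103,-303,-132,-10]
    - [0.2,-111,-327,-132,-10]
    - [0.2,-113,-332,-132,-10]
    - [0.2,-113,-332,-132,-10]

```text
clock: 23.7
eef_pos: [501.6, 278.4, 248.0]
eef_rot: [3.141, 0.001, 0.225]
wrist_force: [0.5, -0.4, -2.3]
finger_gap: 41.6
finger_force: 45.0
```

```bash
python3 - <<'E'
from ov import *
s=imaging.camera('side'); st=monitor.read_state(); print(st['eef_pos'],st['eef_rot'],st['wrist_force'])
m=[k for k in trace(s,'tall_jar_mid')[:1]]; print([(k['p'],k['rect']) for k in m]); p=st['eef_pos']
for z in (66,68,70): print(z,proj(s,box(-30,30,-21,21,p[2]-z,p[2]-z+100)@np.array([[.975,.22,0],[-.22,.975,0],[0,0,1]])+[p[0],p[1],0])[:,1].max())
E
```

```text
[501.83354398 278.06149154 248.29190394] [3.14123330e+00 8.64701826e-04 2.24465614e-01] [ 0.25953256  0.70241684 -2.31750645]
[(0.74, [296.0, 101.0, 20.6, 43.1])]
66 120.32706691862465
68 120.99396824707958
70 121.65915147752933
```

Held as expected, so I'll lower it to just above the stack and then touch down.

arm_command:
  steps:
    - [0.2,0,0,35,0]
    - [0.2,0,0,80,0]
    - [0.2,0,0,120,0]
    - [0.2,0,0,148,0]
    - [0.2,0,0,160,0]
    - [0.2,0,0,163,0]
    - [0.2,0,0,164,0]
    - [0.2,0,0,164,0]

```text
clock: 24.8
eef_pos: [502.0, 278.9, 85.9]
eef_rot: [-3.141, -0.001, 0.225]
wrist_force: [0.2, -0.3, -2.2]
finger_gap: 41.9
finger_force: 45.0
```

arm_command:
  steps:
    - [0.2,0,0,1,0]
    - [0.2,0,0,2,0]
    - [0.2,0,0,2.5,0]
    - [0.2,0,0,2.5,0]

```text
clock: 25.3
eef_pos: [501.8, 278.9, 83.5]
eef_rot: [-3.141, -0.001, 0.225]
wrist_force: [-4.0, -1.4, 6.9]
finger_gap: 41.8
finger_force: 45.0
```

arm_command:
  steps:
    - [0.3,0,0,0,0]
    - [0.7,0,0,0,0]
    - [0.9,0,0,0,0]
    - [0.9,0,0,0,0]
    - [0.9,0,0,-10,0]
    - [0.9,0,0,-40,0]
    - [0.9,0,0,-80,0]
    - [0.9,0,0,-120,0]
    - [0.9,0,0,-150,0]
    - [0.9,-20,50,-150,0]
    - [0.9,-50,100,-150,0]
    - [0.9,-70,150,-150,0]
    - [0.9,-70,150,-150,0]
    - [0.9,-70,150,-150,0]

```text
clock: 27.05
eef_pos: [467.1, 117.3, 233.1]
eef_rot: [-3.141, -0.001, 0.225]
wrist_force: [-0.4, 0.7, 0.1]
finger_gap: 85.1
finger_force: 0.0
```

```bash
python3 - <<'E'
from ov import *
t=imaging.camera('top'); s=imaging.camera('side'); st=monitor.read_state(); print(st['eef_pos'],st['wrist_force'],st['clock'])
it=[([box(-30,30,-21,21,15,115)],(501.8,278.9,.224),(0,0,255)),([box(-55,55,-54.5,54.5,0,15)],(501.5,278.7,-.22),(255,0,0))]
a=over(t,(200,190),(80,90),5,it,''); b=over(s,(270,110),(80,90),5,it,'')
cv2.imwrite('pics/k.png',np.hstack([a,b]))
for c in(t,s): print([(round(k['p'],2),np.round(k['rect'])) for k in trace(c,'mixer_pad')[:1]])
E
```

```text
[467.01243432 117.90497463 232.60819528] [-0.71408877 -0.39003351  0.0642111 ] 27.15
[(0.51, array([353., 173.,  16.,  23.]))]
[(0.37, array([371., 333.,  37.,  35.]))]
```

View pics/k.png

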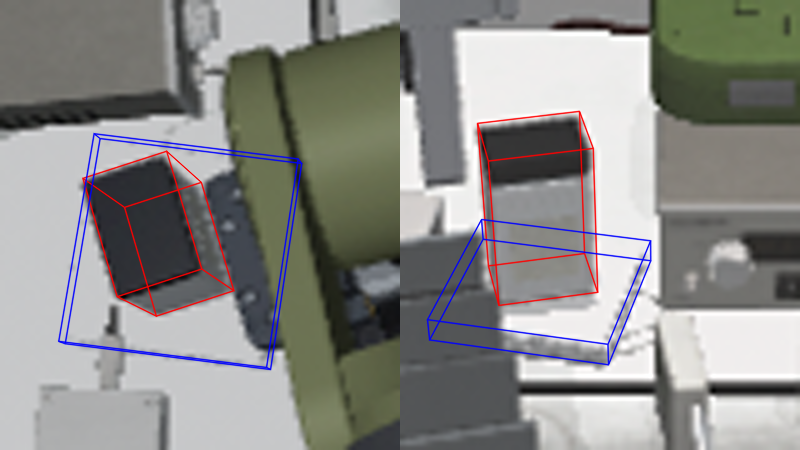

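The jar stands upright and free in the middle of the stack. Its lid is at top crop (145,225), and its outline matches the wire in both views. The arm is clear.

```bash
python3 -c "
from cell import job
print(job.sign_off())"
```

```text
the job is handed in; nothing more can be done
None
```

I pressed the tall jar fully down on the mixer pad twice, held over a second each time, then stood it upright in the middle of the wipes, let go and handed the job in at about 27 s; sign-off returned no verdict.

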